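Let a stick of chalk out of the lever dispenser

ROBOT

A 6-joint arm with a two-finger parallel gripper is mounted at the origin on the work surface. World frame = base frame: x ahead of the robot, y to its left, z up, the work surface at z = 0. Lengths are in m, angles in degrees, forces in N, time in s.
With the tool pointing down it reaches from about 0.25 to 0.775 m from the base axis. Payload 4 kg.
Tool frame: the origin (TCP) lies at the very end of the fingers, on their centre line; the grasp point (between the pads) lies behind it (bot.pinch_z is the z of the grasp point in the tool frame, in m); z points along the fingers, y is the line along which they close (so a half turn about z gives the same grasp; the last joint's range is limited). The gripper opens to 94 mm and grips with 3 to 60 N. Pads are 16 mm wide; open, the fingers measure 119 mm over their backs; the gripper's body (75 mm by 177 mm) begins 78 mm behind the grasp point.
Start: joints at [-70.308, 4.996, 78.535, -0, 96.463, -5.907], TCP at [0.238, -0.496, 0.206] pointing down, gripper open.
Joint ranges: [-177.83, 177.83], [-43.37, 116.18], [15.69, 146.23], [-61.86, 241.86], [9.47, 152.12], [-147.06, 147.06]. Speed limits (degrees/s): [159.86, 159.86, 180, 180, 180, 180].

INTERFACE

Orientations are given as a 3x3 rotation matrix whose columns are the frame's x, y, z axes.
In Python, from bench import bot gives the robot as it stands.
- The arm moves only by the tool carry_out, never from a script. Its argument "series" is a list of rows, each an object of numbers: "fingers": the closure in counts, from 0 (fully open) to 255 (shut); "x", "y", "z": the shift along the tool's x, y, z in m; "ax", "ay", "az": the turn, a rotation vector about the tool's x, y, z in units of 6 degrees (1.0 is 6 degrees). In form: [{"fingers": .., "x": .., "y": .., "z": .., "ax": .., "ay": .., "az": ..}, ...]. A call has 1 to 5 rows; each row shifts and turns the commanded pose from where the row before left it, along the tool's axes as they then stand; what a row does not reach is not made up. A row lasts 1/12 s, in which the tool goes at most 41.7 mm and 7.16 degrees, less where a joint would pass 70% of its speed; a pose out of reach is approached as far as the arm can. A call with a gripper value outside its range is refused whole. The fingers move at their own pace and stop on an object; the grip force is fixed at half the most. Time passes only in rows, so rows that do not move let the fingers close. It gives the time, the measured TCP pose, the force, the opening and the grip force at its end, in the units of the state.
- bot.get_state(): the state, without advancing time (a new reading comes with each control period).
- bot.read_camera(name): name is "scene" or "side" or "wrist"; returns (picture, depth): 480x640x3 uint8, red, green, blue; 480x640 float32, m along the optical axis (not along the pixel's ray), 0 where there is no reading.
- bot.get_calibration(name): a dict with "fovy" (degrees; the focal length in pixels is half the picture's height over the tangent of half this angle, whatever the lens; pixels are square), "cx", "cy" (the principal point, pixels), "pose" (4x4, takes a point from camera to world coordinates). Camera axes: x right, y down, z forward; pixel columns grow to the right and rows downward; lengths in m; the calibration is good to about 2 mm. A picture is of the moment at which its call begins: read the wrist's pose just before it. get_calibration takes no time and is no camera call; for the wrist camera it gives the pose at the moment of the call.
- bot.hand_in(): hands the job in; it is judged then, once.
Trained networks look in the newest picture that a camera, given by its name, has taken for a name from the list of things; names that differ only in an ending like _2 or _b are one class to them, and where a whole thing is asked for, a point or a joint stands for the part that bears it (a point fixed in the world has none). Each returns a list of dicts, best first, with "score" (0 to 1); they miss things now and then, are a little off and sometimes report something else, mostly with a low value. They report only what shows in the picture. A call takes as long as a camera call.
- bot.recognise(camera, label): "box" ([left, top, width, height] in pixels, round what is visible of it).
- bot.regions_of(camera, label): "mask" (480x640 bool, what is visible of it) and "box" ([left, top, width, height] in pixels, round what is visible of it).
- bot.spot_point(camera, label): "uv" ([column, row] in pixels: a listed point, or the origin of a listed thing).
The state is a dict: "time": time; "joint_positions": joint angles; "qd": joint speeds; "joint_torque": joint torques, N m; "eef_pos": TCP position; "ee_rot": TCP orientation; "force": force on the tool from outside, world axes, zero at the start; "ft_torque": the same for the moment, N m; "grip_width": finger opening in m; "gripper_force": force on a finger pad.
Only numpy, scipy, OpenCV 4.12 (cv2) and the standard library are available. Lean on these libraries where they do the work, as an engineer would, in place of code of your own. Each camera call takes 0.05 s, during which the arm holds its last target. There are 200 camera calls.

TASK

Fetch the class a stick of chalk from the pine dispenser: with the fingertips press its lever all the way down so that the linked lid lifts, and keep it down until the chalk has rolled out and lies in the tray. Then ease the lever back up so that the lid closes without slamming, and leave the chalk in the tray. Touch only the lever, not the lid or the chalk, and do not disturb the other things on the desk.

Things in the scene. Friction and masses are not known exactly. Their poses are not given: they have to be found in the camera images.
- dispenser: Pine chalk dispenser, fixed: a box 140 (x) by 116 (y) by 88 mm high under its lid, with an open tray on its +x side (to x = 158 mm, walls 44 mm high) and a steel lever sticking out on its -x side. Origin on the desk under the centre of the box; x points from lever to tray, z up. The box's floor slopes 9 degrees down into the tray.
- lever_pad (a point): Centre of the top face of the steel press pad (40 x 50 mm, 7 mm thick) at the lever's free end. In the dispenser's frame it is at x = -194, y = 0, z = 102 mm with the lever up (tilted 0.25 rad, end high) and x = -196, z = 30 mm fully pressed (tilted the other way): a straight vertical push follows it, taking 2 to 5 N, to a hard stop. The lid's weight drives it back up.
- lever (a joint): Angle of the lever, rad: 0 up (lid shut), 0.5 fully pressed. It pivots about the dispenser's y axis at x = -54, z = 62 mm, 145 mm from the pad; it is 22 mm wide. Let go, it springs up and the lid slams.
- lid (a joint): Angle of the lid, rad: 0 shut, 0.9 fully lifted; always 1.8 times the lever's, through a rod. A pine plate 149 x 126 x 8 mm on the box (top face 96 mm above the desk), hinged at the lever-side top edge, with a flap at its tray-side edge that hangs down and holds the chalk back until lifted by some 0.3 rad.
- chalk_center (a point): Centre of the stick of white chalk, a loose cylinder 24 mm in diameter and 92 mm long lying along the dispenser's y. It starts in the box behind the lid's flap, out of sight; it rolls into the tray by itself, in about a second, once the lid is lifted, and comes to rest against the tray's end wall, its centre at x = 138, y = 0, z = 26 mm in the dispenser's frame.
- eraser_a: Wooden chalkboard eraser with a grey pad, 130 x 52 x 42 mm, loose, beside the lever. Origin under its centre. To be left alone.
- eraser_b: A second, equal eraser, loose, beside the first. Origin under its centre. To be left alone.
- stapler: Chrome stapler, 150 x 38 x 60 mm, loose, beside the lever. Origin under its centre. To be left alone.
- bell: Brass hand bell with a wooden handle, 88 mm in diameter, 152 mm tall, loose, standing beside the dispenser. Origin under its centre. To be left alone.
- mug: Green enamel mug, 80 mm in diameter, 90 mm tall, with pencils that stand up to 195 mm high, loose, beside the dispenser. Origin under its centre. To be left alone. (Out by the left edge of the desk, beyond y = 0.45 m, a 310 mm tall cabinet is fixed.)

How it is judged (in metres and radians):
On the way, in this order (a step that is already met when the one before it is completed fails the run):
1. the lever is pressed down with the lid lifted, until the chalk lies in the tray (value of joint lever above 0.42 rad and value of joint lid above 0.75 rad and x of chalk_center in the frame of dispenser between 0.113 and 0.15 m and y of chalk_center in the frame of dispenser between -0.03 and 0.03 m and z of chalk_center in the frame of dispenser between 0.01 and 0.04 m), for 0.2 s.
2. the lid is shut again (value of joint lid below 0.05 rad), for 0.2 s.
At the end, for the whole second after the job is handed in: The lid is shut (under 0.05 rad) and the chalk lies still in the tray, its centre 113 to 150 mm along the dispenser's x and at most 40 mm high (value of joint lid below 0.05 rad and x of chalk_center in the frame of dispenser between 0.113 and 0.15 m and y of chalk_center in the frame of dispenser between -0.03 and 0.03 m and z of chalk_center in the frame of dispenser between 0.01 and 0.04 m and linear speed of chalk below 0.03 m/s); the robot touches nothing.
It fails at once if the lid slams: it comes down faster than 2.5 rad/s over the last 0.35 rad (velocity of joint lid below -2.5 rad/s and value of joint lid below 0.35 rad).
It fails at once if the robot touches the lid (contact force between any of the fingers, the arm and lid above 0.3 N).
It fails at once if the robot touches the chalk, or the chalk is lifted (contact force between any of the fingers, the arm and chalk above 0.3 N or height (world z) of chalk_center above 0.075 m).
It fails at once if an eraser, the stapler, the bell or the mug is moved more than 15 mm, or tipped (distance of any of eraser_a, eraser_b, stapler, bell, mug from where it was at the start of the episode above 0.015 m or angle between any of eraser_a, eraser_b, stapler, bell, mug's own z axis and vertical above 0.2 rad).
It also fails if it takes over 42 s, if anything falls off the work surface, if the arm or the gripper's body presses on something with over 40 N, if the wrist force passes 120 N, or if a joint passes its speed limit or range.

## Working session

There is one attempt and no reset: what is moved stays moved. The work goes in short steps, Python scripts to look and compute and a tool call to move; the robot and the scene stay as the last step left them, time stands still between calls to the robot, and variables do not carry over. Pictures are saved under pics/ and viewed, at most 10 in all, crops included, and the job is handed in when it is done.

Besides the shell and the picture viewer there is one more tool, called after ">>>" in YAML: its name, and indented under it one key for each argument. carry_out: Moves the arm, as the interface text tells. Its arguments: {"type":"object","properties":{"series":{"type":"array","items":{"type":"object","properties":{"fingers":{"type":"number"},"x":{"type":"number"},"y":{"type":"number"},"z":{"type":"number"},"ax":{"type":"number"},"ay":{"type":"number"},"az":{"type":"number"}}}}},"required":["series"]}

```bash
ls; mkdir -p pics
cat > h.py <<'E'
import numpy as np,cv2
from bench import bot
def K(c):
    f=240/np.tan(np.radians(c['fovy'])/2);return f,c['cx'],c['cy'],np.array(c['pose'])
def ray(c,uv):
    f,cx,cy,P=K(c);d=P[:3,:3]@np.array([(uv[0]-cx)/f,(uv[1]-cy)/f,1]);return P[:3,3],d
def cloud(c,D):
    f,cx,cy,P=K(c);v,u=np.mgrid[:480,:640]
    p=np.stack([(u-cx)/f*D,(v-cy)/f*D,D],-1);return p@P[:3,:3].T+P[:3,3]
E
python3 - <<'E'
from h import *
ims=[]
for n in ['scene','side']:
    c=bot.get_calibration(n);im,D=bot.read_camera(n)
    cv2.imwrite(f'pics/{n}.png',im[:,:,::-1]);np.savez(f'{n}.npz',D=D,im=im)
    C=cloud(c,D);print(n,np.round(c['pose'],3).tolist(),c['fovy'],(D>0).mean())
    for l in ['lever_pad','dispenser','eraser_a','stapler','bell','mug']:
        for s in bot.spot_point(n,l)[:2]:
            u,v=s['uv'];iu,iv=int(round(u)),int(round(v));print(l,np.round(s['uv'],1),round(s['score'],2), C[iv,iu].round(3) if 0<=iv<480 and 0<=iu<640 else '')
print(bot.get_state())
E
```

```text
pics
scene [[0.222, 0.755, -0.617, 1.206], [0.975, -0.164, 0.15, -0.096], [0.012, -0.635, -0.772, 0.826], [0.0, 0.0, 0.0, 1.0]] 43.14397880275792 0.9959375
lever_pad [188.1 173.8] 0.7 [ 0.45  -0.137  0.102]
dispenser [311.8 208.1] 0.23 [0.513 0.062 0.039]
eraser_a [259.2 213.3] 0.86 [ 0.506 -0.03   0.039]
eraser_a [307.1 206.6] 0.66 [0.509 0.054 0.038]
stapler [113.6 246.8] 0.91 [ 0.662 -0.24   0.194]
bell [300.7 280.4] 0.82 [0.658 0.012 0.037]
mug [125.3 316.4] 0.77 [ 0.684 -0.256  0.063]
side [[0.953, -0.193, 0.233, 0.416], [-0.303, -0.605, 0.736, -0.522], [-0.001, -0.772, -0.635, 0.565], [0.0, 0.0, 0.0, 1.0]] 56.94931462821454 0.99607421875
lever_pad [256.9 319.5] 0.93 [ 0.458 -0.135  0.102]
dispenser [381.9 330.2] 0.67 [ 0.613 -0.195  0.094]
dispenser [255.9 321.6] 0.61 [ 0.456 -0.14   0.105]
eraser_a [259.8 310. ] 0.93 [ 0.466 -0.119  0.102]
eraser_a [251.5 274. ] 0.62 [0.479 0.04  0.017]
stapler [319.2 458.1] 0.74 [ 0.492 -0.299  0.028]
mug [425.2 414.3] 0.98 [ 0.622 -0.305  0.066]
{'time': 0.7, 'joint_positions': array([-7.03067074e+01,  4.99333452e+00,  7.85346888e+01, -1.00277269e-03,
        9.64643538e+01, -5.90680921e+00]), 'qd': array([ 0.05046782, -0.02473604,  0.04859128,  0.02503011,  0.04857002,
       -0.13564608]), 'joint_torque': array([ 4.54009660e-04, -3.39906192e+01, -3.02518594e+01,  7.17667071e-02,
        2.34533317e-02, -1.96078895e-05]), 'eef_pos': array([ 0.23764588, -0.49602223,  0.2055388 ]), 'ee_rot': array([[ 9.01832611e-01,  4.32085571e-01,  2.84605389e-05],
       [ 4.32085571e-01, -9.01832602e-01, -1.31122416e-04],
       [-3.09894624e-05,  1.30547859e-04, -9.99999991e-01]]), 'force': array([-0.02043096,  0.28857503, -0.72014585]), 'ft_torque': array([ 0.07071622,  0.00354497, -0.02526213]), 'gripper_force': 0.0, 'grip_width': 0.09368699154524286}
```

View pics/scene.png

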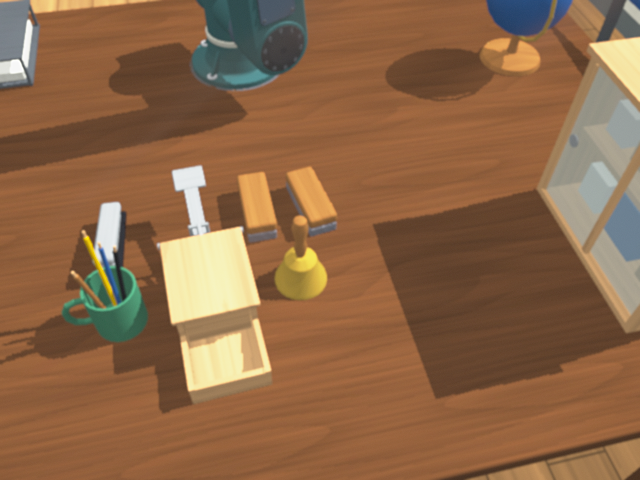

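View pics/side.png

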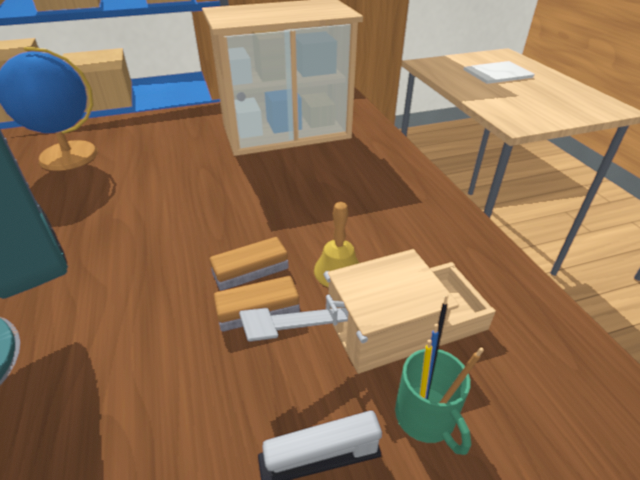

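The scene view shows the pad at about (188,178) and the lid at (210,275). Erasers are right of the lever at (257,205) and (312,200), the stapler left at (110,235), and the mug at (118,305). In the side view the pad is at about (258,323) and the stapler at (320,445).

Run:
```python
from h import *
R={}
for n,seed,lid in [('scene',(188,178),(210,275)),('side',(258,323),(385,290))]:
    c=bot.get_calibration(n);D=np.load(n+'.npz')['D'];C=cloud(c,D);im=np.load(n+'.npz')['im'].astype(int)
    # pad: grey, close to seed in 3D
    sat=im.max(2)-im.min(2)
    s=C[seed[1],seed[0]];m=(np.linalg.norm(C-s,axis=2)<.045)&(sat<40)&(C[...,2]>.07)&(C[...,2]<.13)
    p=C[m];r=cv2.minAreaRect(p[:,:2].astype(np.float32));print(n,'pad',m.sum(),np.round(r[0],4),np.round(r[1],4),round(r[2],1),p.mean(0).round(4),p[:,2].min(),p[:,2].max())
    A=np.c_[p[:,:2]-p[:,:2].mean(0),np.ones(len(p))];print(' plane',np.linalg.lstsq(A,p[:,2],rcond=None)[0].round(3))
    l=C[lid[1],lid[0]];m=(abs(C[...,2]-.096)<.005)&(np.linalg.norm(C-l,axis=2)<.13)&(im[...,0]>170)&(sat>30)
    _,L=cv2.connectedComponents(m.astype(np.uint8));m=L==L[lid[1],lid[0]]
    p=C[m];r=cv2.minAreaRect(p[:,:2].astype(np.float32));print(' lid',m.sum(),np.round(r[0],4),np.round(r[1],4),round(r[2],1),p[:,2].mean().round(4))
    for lab in ['eraser_a','stapler','bell','mug']:
        for q in bot.regions_of(n,lab)[:2]:
            p=C[q['mask']&(D>0)];p=p[(p[:,2]>.015)&(p[:,2]<.25)]
            if len(p)<20: continue
            r=cv2.minAreaRect(p[:,:2].astype(np.float32));print(' ',lab,round(q['score'],2),np.round(cv2.boxPoints(r),3).tolist(),p[:,2].max().round(3))
```

```text
scene pad 792 [ 0.4683 -0.137 ] [0.0634 0.0497] 3.1 [ 0.4652 -0.1373  0.0987] 0.08737794327576964 0.10814032825202713
 plane [-0.277 -0.007  0.099]
 lid 6999 [ 0.6544 -0.1282] [0.1535 0.128 ] 3.0 0.095
  eraser_a 0.8 [[0.40700000524520874, -0.0560000017285347], [0.5400000214576721, -0.0560000017285347], [0.5400000214576721, -0.004000000189989805], [0.40700000524520874, -0.004000000189989805]] 0.047
  eraser_a 0.65 [[0.41100001335144043, 0.0820000022649765], [0.4180000126361847, 0.03099999949336052], [0.5490000247955322, 0.050999999046325684], [0.5419999957084656, 0.10199999809265137]] 0.046
  stapler 0.55 [[0.42500001192092896, -0.26600000262260437], [0.4309999942779541, -0.3149999976158142], [0.6669999957084656, -0.28700000047683716], [0.6620000004768372, -0.23800000548362732]] 0.195
  stapler 0.21 [[0.5600000023841858, -0.07000000029802322], [0.5659999847412109, -0.19499999284744263], [0.734000027179718, -0.18700000643730164], [0.7279999852180481, -0.061000000685453415]] 0.1
  bell 0.81 [[0.5989999771118164, -0.014000000432133675], [0.6610000133514404, -0.02800000086426735], [0.677
[... 761 characters left out ...]
15, 0.026000000536441803], [0.5479999780654907, 0.04699999839067459], [0.5400000214576721, 0.10000000149011612]] 0.047
  stapler 0.93 [[0.42899999022483826, -0.30000001192092896], [0.5680000185966492, -0.3100000023841858], [0.5699999928474426, -0.2770000100135803], [0.4309999942779541, -0.26600000262260437]] 0.061
  bell 0.73 [[0.5870000123977661, 0.029999999329447746], [0.597000002861023, -0.02199999988079071], [0.6700000166893005, -0.007000000216066837], [0.6589999794960022, 0.04500000178813934]] 0.154
  mug 0.67 [[0.5839999914169312, -0.32100000977516174], [0.656000018119812, -0.3529999852180481], [0.7319999933242798, -0.1860000044107437], [0.6600000262260437, -0.15299999713897705]] 0.195
```

>>> carry_out:
  series:
    - {"fingers":255,"x":0.0293,"y":-0.019,"z":0}
    - {"fingers":255,"x":0.0293,"y":-0.019}
    - {"fingers":255,"x":0.0293,"y":-0.019}
    - {"fingers":255,"x":0.0293,"y":-0.019}
    - {"fingers":255,"x":0.0293,"y":-0.019}

```text
invalid input
```

>>> carry_out:
  series:
    - {"fingers":255,"x":0.0293,"y":-0.019}
    - {"fingers":255,"x":0.0293,"y":-0.019}
    - {"fingers":255,"x":0.0293,"y":-0.019}
    - {"fingers":255,"x":0.0293,"y":-0.019}
    - {"fingers":255,"x":0.0293,"y":-0.019}

```text
invalid input
```

>>> carry_out:
  series:
    - {"fingers":255,"x":0.0293,"y":-0.019}
    - {"fingers":255,"x":0.029,"y":-0.0185}
    - {"fingers":255,"az":0.94}
    - {"fingers":255,"az":0.94}
    - {"fingers":255,"az":0.94}

```text
invalid input
```

>>> carry_out:
  series:
    - {"fingers":255,"az":0.94}
    - {"fingers":255}
    - {"fingers":255}
    - {"fingers":255}

```text
invalid input
```

>>> carry_out:
  series:
    - {"fingers":255,"x":0.0293,"y":-0.019,"z":0,"ax":0,"ay":0,"az":0}
    - {"fingers":255,"x":0.0293,"y":-0.019,"z":0,"ax":0,"ay":0,"az":0}
    - {"fingers":255,"x":0.0293,"y":-0.019,"z":0,"ax":0,"ay":0,"az":0}
    - {"fingers":255,"x":0.0293,"y":-0.019,"z":0,"ax":0,"ay":0,"az":0}
    - {"fingers":255,"x":0.0293,"y":-0.019,"z":0,"ax":0,"ay":0,"az":0}

```text
time: 1.52
eef_pos: [0.3292, -0.3457, 0.2055]
ee_rot: [[0.902, 0.431, 0.0], [0.431, -0.902, -0.0], [0.0, 0.0, -1.0]]
force: [1.1, -0.0, 0.5]
grip_width: 0.0642
gripper_force: 0.0
```

>>> carry_out:
  series:
    - {"fingers":255,"x":0.0293,"y":-0.019,"z":0,"ax":0,"ay":0,"az":0}
    - {"fingers":255,"x":0.0293,"y":-0.019,"z":0,"ax":0,"ay":0,"az":0}
    - {"fingers":255,"x":0.0293,"y":-0.019,"z":0,"ax":0,"ay":0,"az":0}
    - {"fingers":255,"x":0.0293,"y":-0.019,"z":0,"ax":0,"ay":0,"az":0}
    - {"fingers":255,"x":0.0293,"y":-0.019,"z":0,"ax":0,"ay":0,"az":0}

```text
time: 1.93
eef_pos: [0.4204, -0.1965, 0.2057]
ee_rot: [[0.902, 0.432, 0.001], [0.432, -0.902, -0.0], [0.0, 0.001, -1.0]]
force: [-0.5, -0.4, -0.0]
grip_width: 0.0307
gripper_force: 0.0
```

>>> carry_out:
  series:
    - {"fingers":255,"x":0.0293,"y":-0.019,"z":0,"ax":0,"ay":0,"az":0}
    - {"fingers":255,"x":0.029,"y":-0.0185,"z":0,"ax":0,"ay":0,"az":0}
    - {"fingers":255,"x":0,"y":0,"z":0,"ax":0,"ay":0,"az":0.94}
    - {"fingers":255,"x":0,"y":0,"z":0,"ax":0,"ay":0,"az":0.94}
    - {"fingers":255,"x":0,"y":0,"z":0,"ax":0,"ay":0,"az":0.94}

```text
time: 2.35
eef_pos: [0.4565, -0.1381, 0.2055]
ee_rot: [[0.989, 0.148, 0.0], [0.148, -0.989, -0.0], [0.0, 0.0, -1.0]]
force: [-0.2, 0.4, -1.0]
grip_width: 0.0007
gripper_force: 0.0
```

>>> carry_out:
  series:
    - {"fingers":255,"x":0,"y":0,"z":0,"ax":0,"ay":0,"az":0.94}
    - {"fingers":255,"x":0,"y":0,"z":0,"ax":0,"ay":0,"az":0}
    - {"fingers":255,"x":0,"y":0,"z":0,"ax":0,"ay":0,"az":0}
    - {"fingers":255,"x":0,"y":0,"z":0,"ax":0,"ay":0,"az":0}

```text
time: 2.68
eef_pos: [0.4561, -0.1391, 0.2055]
ee_rot: [[0.998, 0.055, 0.0], [0.055, -0.998, -0.0], [0.0, 0.0, -1.0]]
force: [0.2, 0.3, -0.1]
grip_width: 0.0008
gripper_force: 0.0
```

>>> carry_out:
  series:
    - {"fingers":255,"x":0,"y":0,"z":0.02,"ax":0,"ay":0,"az":0}
    - {"fingers":255,"x":0,"y":0,"z":0.02,"ax":0,"ay":0,"az":0}
    - {"fingers":255,"x":0,"y":0,"z":0.02,"ax":0,"ay":0,"az":0}
    - {"fingers":255,"x":0,"y":0,"z":0.02,"ax":0,"ay":0,"az":0}
    - {"fingers":255,"x":0,"y":0,"z":0.01,"ax":0,"ay":0,"az":0}

```text
time: 3.1
eef_pos: [0.4547, -0.1386, 0.1128]
ee_rot: [[0.999, 0.054, -0.004], [0.054, -0.999, 0.002], [-0.004, -0.002, -1.0]]
force: [0.2, -0.6, -0.4]
grip_width: 0.0006
gripper_force: 0.0
```

Run:
```python
from h import *
im,D=bot.read_camera('side');cv2.imwrite('pics/s2.png',cv2.resize(im[200:440,100:420,::-1],(640,480)))
```

```text
(no output)
```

View pics/s2.png

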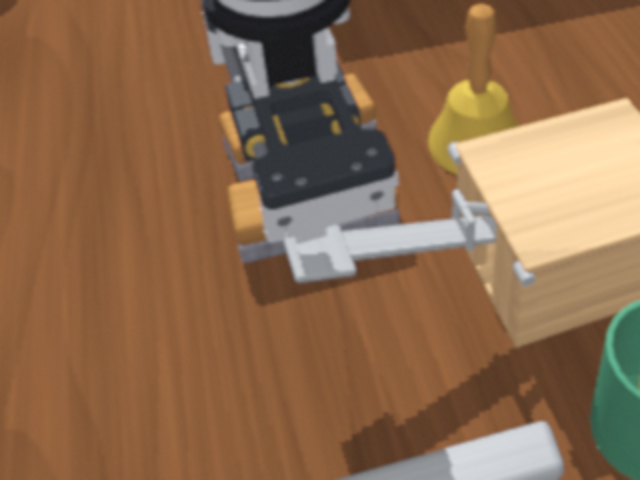

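The side crop shows the gripper body at (330,190) directly over the pad, which is visible at (320,255). The lever is still up and clear of the neighbours.

>>> carry_out:
  series:
    - {"fingers":255,"x":0,"y":0,"z":0.004,"ax":0,"ay":0,"az":0}
    - {"fingers":255,"x":0,"y":0,"z":0.004,"ax":0,"ay":0,"az":0}
    - {"fingers":255,"x":0,"y":0,"z":0.004,"ax":0,"ay":0,"az":0}
    - {"fingers":255,"x":0,"y":0,"z":0.004,"ax":0,"ay":0,"az":0}
    - {"fingers":255,"x":0,"y":0,"z":0.004,"ax":0,"ay":0,"az":0}

```text
time: 3.57
eef_pos: [0.4567, -0.1396, 0.0966]
ee_rot: [[0.999, 0.053, 0.002], [0.053, -0.999, -0.001], [0.002, 0.002, -1.0]]
force: [-1.9, -0.1, 3.4]
grip_width: 0.0005
gripper_force: 1.6
```

Run:
```python
from h import *
for n in('scene','side'):
    im,D=bot.read_camera(n);cv2.imwrite(f'pics/{n}3.png',im[:,:,::-1])
    a=im[100:420,100:420] if n=='scene' else im[180:500,180:500]
    print(a.shape)
    if n=='scene': A=cv2.resize(a,(400,400))
    else: B=cv2.resize(a,(427,400))
cv2.imwrite('pics/both3.png',np.hstack([A,B[:,:400]])[:,:,::-1]);print(bot.get_state()['eef_pos'],bot.get_state()['force'])
```

```text
(320, 320, 3)
(300, 320, 3)
[ 0.4564303  -0.13948376  0.09561557] [-0.30085964 -1.099676    2.4517992 ]
```

View pics/both3.png

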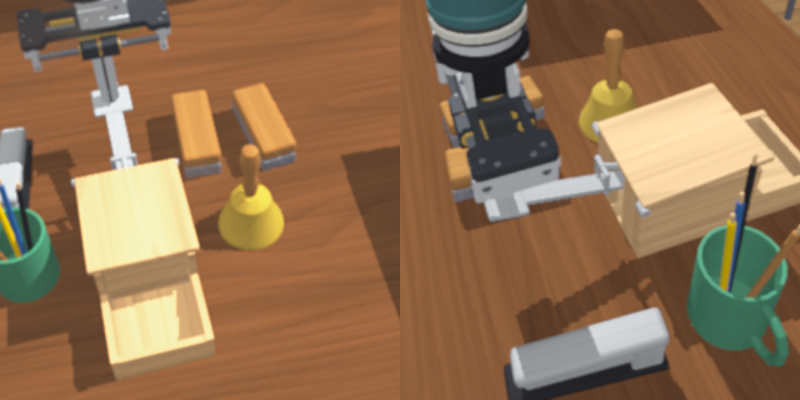

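Left crop (scene): the fingertips are centred on the pad at (110,100), at 2–3 N, and the lid has just started to lift. Right crop (side): nothing else has moved. Pressing on.

>>> carry_out:
  series:
    - {"fingers":255,"x":0,"y":0,"z":0.004,"ax":0,"ay":0,"az":0}
    - {"fingers":255,"x":0,"y":0,"z":0.004,"ax":0,"ay":0,"az":0}
    - {"fingers":255,"x":0,"y":0,"z":0.004,"ax":0,"ay":0,"az":0}
    - {"fingers":255,"x":0,"y":0,"z":0.004,"ax":0,"ay":0,"az":0}
    - {"fingers":255,"x":0,"y":0,"z":0.004,"ax":0,"ay":0,"az":0}

```text
time: 4.08
eef_pos: [0.4559, -0.1391, 0.0749]
ee_rot: [[0.999, 0.053, -0.001], [0.053, -0.999, -0.0], [-0.001, 0.0, -1.0]]
force: [-1.6, -0.8, 3.2]
grip_width: 0.0006
gripper_force: 1.5
```

>>> carry_out:
  series:
    - {"fingers":255,"x":0,"y":0,"z":0.004,"ax":0,"ay":0,"az":0}
    - {"fingers":255,"x":0,"y":0,"z":0.004,"ax":0,"ay":0,"az":0}
    - {"fingers":255,"x":0,"y":0,"z":0.004,"ax":0,"ay":0,"az":0}
    - {"fingers":255,"x":0,"y":0,"z":0.004,"ax":0,"ay":0,"az":0}
    - {"fingers":255,"x":0,"y":0,"z":0.004,"ax":0,"ay":0,"az":0}

```text
time: 4.5
eef_pos: [0.4561, -0.139, 0.0549]
ee_rot: [[0.999, 0.053, -0.0], [0.053, -0.999, 0.0], [-0.0, -0.0, -1.0]]
force: [-1.6, -1.1, 4.4]
grip_width: 0.0005
gripper_force: 1.5
```

>>> carry_out:
  series:
    - {"fingers":255,"x":0,"y":0,"z":0.004,"ax":0,"ay":0,"az":0}
    - {"fingers":255,"x":0,"y":0,"z":0.004,"ax":0,"ay":0,"az":0}
    - {"fingers":255,"x":0,"y":0,"z":0.004,"ax":0,"ay":0,"az":0}
    - {"fingers":255,"x":0,"y":0,"z":0.004,"ax":0,"ay":0,"az":0}
    - {"fingers":255,"x":0,"y":0,"z":0.002,"ax":0,"ay":0,"az":0}

```text
time: 4.92
eef_pos: [0.4568, -0.139, 0.0372]
ee_rot: [[0.999, 0.053, 0.001], [0.053, -0.999, -0.0], [0.001, 0.0, -1.0]]
force: [0.6, 0.3, 1.6]
grip_width: 0.0008
gripper_force: 1.1
```

>>> carry_out:
  series:
    - {"fingers":255,"x":0,"y":0,"z":0.0015,"ax":0,"ay":0,"az":0}
    - {"fingers":255,"x":0,"y":0,"z":0.0015,"ax":0,"ay":0,"az":0}
    - {"fingers":255,"x":0,"y":0,"z":0.001,"ax":0,"ay":0,"az":0}
    - {"fingers":255,"x":0,"y":0,"z":0,"ax":0,"ay":0,"az":0}
    - {"fingers":255,"x":0,"y":0,"z":0,"ax":0,"ay":0,"az":0}

```text
time: 5.33
eef_pos: [0.4561, -0.1391, 0.0335]
ee_rot: [[0.999, 0.053, -0.0], [0.053, -0.999, -0.0], [-0.0, 0.0, -1.0]]
force: [-0.1, 0.6, 2.3]
grip_width: 0.0005
gripper_force: 1.0
```

>>> carry_out:
  series:
    - {"fingers":255,"x":0,"y":0,"z":0,"ax":0,"ay":0,"az":0}
    - {"fingers":255,"x":0,"y":0,"z":0,"ax":0,"ay":0,"az":0}
    - {"fingers":255,"x":0,"y":0,"z":0,"ax":0,"ay":0,"az":0}
    - {"fingers":255,"x":0,"y":0,"z":0,"ax":0,"ay":0,"az":0}
    - {"fingers":255,"x":0,"y":0,"z":0,"ax":0,"ay":0,"az":0}

```text
time: 5.75
eef_pos: [0.4561, -0.1391, 0.0335]
ee_rot: [[0.999, 0.053, -0.0], [0.053, -0.999, -0.0], [-0.0, 0.0, -1.0]]
force: [1.7, -0.5, 2.4]
grip_width: 0.0002
gripper_force: 1.0
```

>>> carry_out:
  series:
    - {"fingers":255,"x":0,"y":0,"z":0,"ax":0,"ay":0,"az":0}
    - {"fingers":255,"x":0,"y":0,"z":0,"ax":0,"ay":0,"az":0}
    - {"fingers":255,"x":0,"y":0,"z":0,"ax":0,"ay":0,"az":0}
    - {"fingers":255,"x":0,"y":0,"z":0,"ax":0,"ay":0,"az":0}
    - {"fingers":255,"x":0,"y":0,"z":0,"ax":0,"ay":0,"az":0}

```text
time: 6.17
eef_pos: [0.4561, -0.1391, 0.0335]
ee_rot: [[0.999, 0.053, -0.0], [0.053, -0.999, -0.0], [-0.0, 0.0, -1.0]]
force: [0.5, 0.8, 1.6]
grip_width: 0.0004
gripper_force: 1.0
```

Run:
```python
from h import *
im,D=bot.read_camera('scene');c=bot.get_calibration('scene');C=cloud(c,D)
cv2.imwrite('pics/s4.png',cv2.resize(im[100:420,80:400],(600,600))[:,:,::-1])
th=np.arctan2(.053,.999);R=np.array([[np.cos(th),-np.sin(th)],[np.sin(th),np.cos(th)]])
o=np.array([.4565,-.139])-R@[-.194,0]
for s in bot.spot_point('scene','chalk_center')[:2]:
    u,v=map(int,np.round(s['uv']));p=C[v,u];print(s,p,R.T@(p[:2]-o))
for s in bot.regions_of('scene','chalk_center')[:1]:
    p=C[s['mask']];print(s['score'],s['box'],p.mean(0),R.T@(p[:,:2].mean(0)-o),p[:,2].max())
lo=(C[...,:2]-o)@R
m=(abs(lo[...,1])<.04)&(lo[...,0]>-.065)&(lo[...,0]<.05)&(C[...,2]>.09)
p=C[m];print('lid slope',np.degrees(np.arctan(np.polyfit(lo[m][:,0],p[:,2],1)[0])),p[:,2].max());print(bot.get_state()['eef_pos'],bot.get_state()['force'])
```

```text
{'uv': [231.2, 372.8], 'score': 0.71} [ 0.79391995 -0.11775314  0.03601676] [0.14407172 0.003341  ]
0.78 [199.2, 360.1, 60.3, 25.7] [ 0.79113999 -0.12212259  0.03895947] [ 0.14106417 -0.00087503] 0.8256961304738211
lid slope -42.66559334252381 0.20811696976660554
[ 0.4561248  -0.13908135  0.0334626 ] [0.49169795 0.12589504 1.39449586]
```

View pics/s4.png

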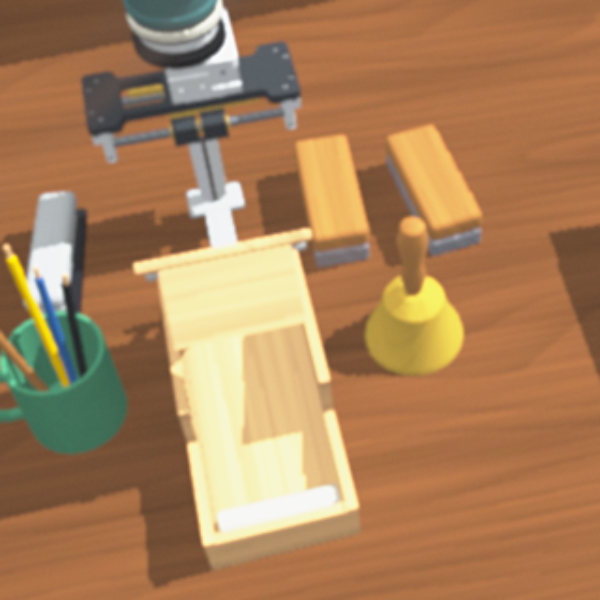

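The crop shows the chalk lying along the tray's end wall at (280,510), measured at about x 141 mm, y 0. The lid is fully raised at (225,250), and the bell, mug, erasers and stapler are unmoved. I'll press a touch further to the stop, then ease up.

>>> carry_out:
  series:
    - {"fingers":255,"x":0,"y":0,"z":0.001,"ax":0,"ay":0,"az":0}
    - {"fingers":255,"x":0,"y":0,"z":0.001,"ax":0,"ay":0,"az":0}
    - {"fingers":255,"x":0,"y":0,"z":0,"ax":0,"ay":0,"az":0}
    - {"fingers":255,"x":0,"y":0,"z":0,"ax":0,"ay":0,"az":0}
    - {"fingers":255,"x":0,"y":0,"z":0,"ax":0,"ay":0,"az":0}

```text
time: 6.73
eef_pos: [0.4565, -0.1391, 0.0318]
ee_rot: [[0.999, 0.053, 0.001], [0.053, -0.999, -0.0], [0.001, 0.0, -1.0]]
force: [0.6, -0.1, 3.6]
grip_width: 0.0007
gripper_force: 2.0
```

>>> carry_out:
  series:
    - {"fingers":255,"x":0,"y":0,"z":-0.003,"ax":0,"ay":0,"az":0}
    - {"fingers":255,"x":0,"y":0,"z":-0.003,"ax":0,"ay":0,"az":0}
    - {"fingers":255,"x":0,"y":0,"z":-0.003,"ax":0,"ay":0,"az":0}
    - {"fingers":255,"x":0,"y":0,"z":-0.003,"ax":0,"ay":0,"az":0}
    - {"fingers":255,"x":0,"y":0,"z":-0.003,"ax":0,"ay":0,"az":0}

```text
time: 7.15
eef_pos: [0.4554, -0.1389, 0.0463]
ee_rot: [[0.999, 0.053, -0.002], [0.053, -0.999, 0.0], [-0.002, -0.0, -1.0]]
force: [-1.9, -0.3, 2.6]
grip_width: 0.0003
gripper_force: 1.0
```

>>> carry_out:
  series:
    - {"fingers":255,"x":0,"y":0,"z":-0.003,"ax":0,"ay":0,"az":0}
    - {"fingers":255,"x":0,"y":0,"z":-0.003,"ax":0,"ay":0,"az":0}
    - {"fingers":255,"x":0,"y":0,"z":-0.003,"ax":0,"ay":0,"az":0}
    - {"fingers":255,"x":0,"y":0,"z":-0.003,"ax":0,"ay":0,"az":0}
    - {"fingers":255,"x":0,"y":0,"z":-0.003,"ax":0,"ay":0,"az":0}

```text
time: 7.57
eef_pos: [0.4562, -0.1391, 0.0619]
ee_rot: [[0.999, 0.053, 0.0], [0.053, -0.999, -0.0], [0.0, 0.0, -1.0]]
force: [-1.0, 0.3, 2.1]
grip_width: 0.0005
gripper_force: 1.2
```

>>> carry_out:
  series:
    - {"fingers":255,"x":0,"y":0,"z":-0.003,"ax":0,"ay":0,"az":0}
    - {"fingers":255,"x":0,"y":0,"z":-0.003,"ax":0,"ay":0,"az":0}
    - {"fingers":255,"x":0,"y":0,"z":-0.003,"ax":0,"ay":0,"az":0}
    - {"fingers":255,"x":0,"y":0,"z":-0.003,"ax":0,"ay":0,"az":0}
    - {"fingers":255,"x":0,"y":0,"z":-0.003,"ax":0,"ay":0,"az":0}

```text
time: 7.98
eef_pos: [0.4569, -0.1391, 0.0771]
ee_rot: [[0.999, 0.053, 0.002], [0.053, -0.999, -0.0], [0.002, 0.0, -1.0]]
force: [0.2, 1.0, 1.9]
grip_width: 0.0003
gripper_force: 1.2
```

>>> carry_out:
  series:
    - {"fingers":255,"x":0,"y":0,"z":-0.003,"ax":0,"ay":0,"az":0}
    - {"fingers":255,"x":0,"y":0,"z":-0.003,"ax":0,"ay":0,"az":0}
    - {"fingers":255,"x":0,"y":0,"z":-0.003,"ax":0,"ay":0,"az":0}
    - {"fingers":255,"x":0,"y":0,"z":-0.003,"ax":0,"ay":0,"az":0}
    - {"fingers":255,"x":0,"y":0,"z":-0.003,"ax":0,"ay":0,"az":0}

```text
time: 8.4
eef_pos: [0.4568, -0.1393, 0.0921]
ee_rot: [[0.999, 0.053, 0.001], [0.053, -0.999, -0.001], [0.001, 0.001, -1.0]]
force: [3.2, 0.3, 1.8]
grip_width: 0.0006
gripper_force: 1.2
```

>>> carry_out:
  series:
    - {"fingers":255,"x":0,"y":0,"z":-0.002,"ax":0,"ay":0,"az":0}
    - {"fingers":255,"x":0,"y":0,"z":-0.002,"ax":0,"ay":0,"az":0}
    - {"fingers":255,"x":0,"y":0,"z":-0.002,"ax":0,"ay":0,"az":0}
    - {"fingers":255,"x":0,"y":0,"z":-0.002,"ax":0,"ay":0,"az":0}
    - {"fingers":255,"x":0,"y":0,"z":-0.002,"ax":0,"ay":0,"az":0}

```text
time: 8.82
eef_pos: [0.4562, -0.1391, 0.1016]
ee_rot: [[0.999, 0.053, -0.0], [0.053, -0.999, -0.0], [-0.0, 0.0, -1.0]]
force: [1.3, -0.6, 1.9]
grip_width: 0.0006
gripper_force: 1.3
```

>>> carry_out:
  series:
    - {"fingers":255,"x":0,"y":0,"z":-0.002,"ax":0,"ay":0,"az":0}
    - {"fingers":255,"x":0,"y":0,"z":-0.002,"ax":0,"ay":0,"az":0}
    - {"fingers":255,"x":0,"y":0,"z":-0.002,"ax":0,"ay":0,"az":0}
    - {"fingers":255,"x":0,"y":0,"z":-0.002,"ax":0,"ay":0,"az":0}
    - {"fingers":255,"x":0,"y":0,"z":-0.002,"ax":0,"ay":0,"az":0}

```text
time: 9.23
eef_pos: [0.4552, -0.1389, 0.1108]
ee_rot: [[0.999, 0.053, -0.003], [0.053, -0.999, 0.001], [-0.003, -0.001, -1.0]]
force: [-1.2, 0.4, -1.1]
grip_width: 0.0006
gripper_force: 0.0
```

>>> carry_out:
  series:
    - {"fingers":255,"x":0,"y":0,"z":-0.005,"ax":0,"ay":0,"az":0}
    - {"fingers":255,"x":0,"y":0,"z":-0.02,"ax":0,"ay":0,"az":0}
    - {"fingers":255,"x":0,"y":0,"z":-0.025,"ax":0,"ay":0,"az":0}
    - {"fingers":255,"x":0,"y":0,"z":-0.025,"ax":0,"ay":0,"az":0}
    - {"fingers":255,"x":0,"y":0,"z":-0.02,"ax":0,"ay":0,"az":0}

```text
time: 9.65
eef_pos: [0.4562, -0.1392, 0.2085]
ee_rot: [[0.999, 0.053, 0.001], [0.053, -0.999, -0.001], [0.001, 0.001, -1.0]]
force: [0.0, 0.1, 1.0]
grip_width: 0.0006
gripper_force: 0.0
```

>>> carry_out:
  series:
    - {"fingers":255,"x":0,"y":0,"z":0,"ax":0,"ay":0,"az":0}
    - {"fingers":255,"x":0,"y":0,"z":0,"ax":0,"ay":0,"az":0}
    - {"fingers":255,"x":0,"y":0,"z":0,"ax":0,"ay":0,"az":0}
    - {"fingers":255,"x":0,"y":0,"z":0,"ax":0,"ay":0,"az":0}

```text
time: 9.98
eef_pos: [0.4552, -0.1387, 0.2044]
ee_rot: [[0.999, 0.053, -0.004], [0.053, -0.999, 0.001], [-0.003, -0.002, -1.0]]
force: [-0.5, -1.2, -0.2]
grip_width: 0.0003
gripper_force: 0.0
```

Run:
```python
from h import *
im,D=bot.read_camera('scene')
cv2.imwrite('pics/s5.png',cv2.resize(im[100:420,80:400],(600,600))[:,:,::-1])
print(bot.spot_point('scene','chalk_center')[:1],bot.get_state()['force'])
```

```text
[{'uv': [227.9, 372.6], 'score': 0.96}] [-0.21434348 -0.16457245  0.01058363]
```

View pics/s5.png

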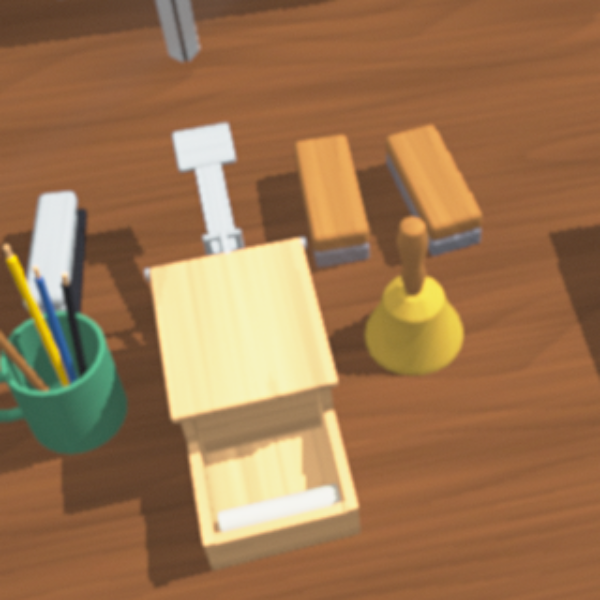

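The lid is shut at (240,330), the chalk lies in the tray at (280,508), and the fingers are clear of the pad.

```bash
python3 -c "
from bench import bot
print(bot.hand_in())"
```

```text
the job is handed in; nothing more can be done
None
```

The lever was pressed to the bottom and eased back up: the chalk lies in the tray, the lid is shut, nothing else moved in the pictures, and the job is handed in (no verdict was returned).

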